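Hold the stone clamp open at the mark

TASK

The small stone has to be lifted out of the spring clamp by a colleague, so hold the clamp open for them. First slide the clamp's locking bolt by its knob all the way out to its end stop, then pull the black cross handle out against the spring until the fin on its end lines up with the upright index post beside it, and keep it there: finish while still holding the handle at the mark, do not let go. Leave the stone lying in the clamp and the other things on the bench where they are, and never let the jaw snap back.

Things in the scene. Friction and masses are not known exactly. Their poses are not given: they have to be found in the camera images.
- clamp: Fixed aluminium clamp plate: x -230 to +170 mm, y -85 to +85, 12 mm thick; origin on the bench. x runs from the handle end (-x, points to the robot's right, within 20 degrees) to the fixed jaw (74 mm high), y to the side with the locking bolt's wing (ends at y 170), z up. A dark spring housing, 54 mm high, stands across it at x -54 to -26. The points below use these axes.
- lock_knob (a point): Centre of the locking bolt's black knob: 18 mm along the clamp's x, 24 mm along y, top 69 mm and this point 50 mm above the bench. The steel bolt and its guide rails under the knob reach 27 mm above the bench. It slides to the clamp's +y, away from the steel jaw (74 mm high, 90 mm wide, its edge at y 45).
- lock (a joint): Travel of the locking bolt in m, to the clamp's +y: 0 fully in, its tongue standing behind the jaw and blocking it; 0.045 fully out at its end stop. Starts at 0 to 0.010. Friction about 2 N; it stays where it is left.
- handle (a point): On the black cross handle, an upright flat bar 90 mm along the clamp's y, 16 mm thick along x, 18 to 96 mm above the bench: this point is amid its width and thickness, 72 mm above the bench. Two rods (tops 39 mm above the bench) run from it to the jaw; the spring housing is 68 mm behind it. Pulled to the clamp's -x. A thin steel fin on its -y end shows the middle of its thickness.
- jaw (a joint): Travel of handle and jaw together in m, to the clamp's -x: 0 shut on the stone, 0.075 at most. A spring always pulls it shut: 6 N at 0, 12 N at 0.05. With the bolt in, it moves only 2 mm.
- mark (a point): The index: an upright thin steel post (4 mm along the clamp's x, 14 mm along y, top 84 mm above the bench) on the plate beside the handle's way, 69 mm to the -y side of the clamp's middle line, 35 to 60 mm out from the shut handle. This point is 72 mm above the bench; the handle is at the mark when its point and this one have the same place along the clamp's x.
- stone_center (a point): Centre of the grey stone, 66 x 74 x 55 mm, 0.4 to 0.7 kg, lying loose on the plate between the jaws, its top 67 mm above the bench. To be left there.
- dish: White shallow dish, 64 mm wide, 22 mm high, on the bench on the bolt's side of the clamp. Origin at its underside (to be left alone).
- flake: Grey stone flake about 55 x 45 x 26 mm, on the bolt's side near the handle end. Origin at its underside (to be left alone).
- solvent: Amber bottle 48 mm wide, 105 mm high, beside the clamp on the side away from the bolt. Origin at its underside (to be left alone).
- jar: Glass jar 52 mm wide, 55 mm high, beside the clamp on the side away from the bolt. Origin at its underside (to be left alone).
- brush: Brush lying at the robot's left. Origin at its underside (to be left alone).
- spatula: Spatula lying at the robot's right. Origin at its underside (to be left alone).
- fragment: Grey stone fragment about 100 x 80 x 50 mm, far left. Origin at its underside (to be left alone).

How it is judged:
By the outcome, as a careful person would: the job done as asked, in the order asked, and still so for the second after the job is handed in, while the arm keeps its last pose, push and grip.
It also fails if it takes over 51 s, if anything falls off the work surface, if the arm or the gripper's body presses on something with over 40 N, if the wrist force passes 120 N, or if a joint passes its speed limit or range.

ROBOT

A 6-joint arm with a two-finger parallel gripper is mounted at the origin on the work surface. World frame = base frame: x ahead of the robot, y to its left, z up, the work surface at z = 0. Lengths are in mm, angles in rad, forces in N, time in s.
With the tool pointing down it reaches from about 300 to 775 mm from the base axis. Payload 14.6 kg.
Tool frame: the origin (TCP) lies between the finger pads; the fingertips stand 8 mm ahead of it and the grasp point (between the pads) lies 11 mm behind it; z points along the fingers, y is the direction in which the jaws open and shut (so a half turn about z gives the same grasp; the last joint's range is limited). The gripper opens to 94 mm and grips with 3 to 60 N. Pads are 16 mm wide; open, the fingers measure 119 mm over their backs; the gripper's body (75 mm by 177 mm) begins 78 mm behind the grasp point.
Start: joints at [1.268, 0.3, 1.521, -0, 1.321, -0.067], TCP at [128.489, 534.771, 213.446] pointing down, gripper open.
Joint ranges: [-3.03, 3.03], [-0.79, 2.21], [0.23, 2.52], [-1.04, 4.18], [0, 3.07], [-2.55, 2.55]. Speed limits (rad/s): [2.22, 2.22, 2.57, 3.14, 3.14, 3.14].

INTERFACE

Orientations are given as [roll, pitch, yaw] about the fixed x, y, z axes, in that order (R = Rz(yaw) Ry(pitch) Rx(roll)).
In Python, from cell import manip gives the robot as it stands. The module is installed in compiled form; this text tells all that it offers.
- The arm moves only by the tool send_rows, never from a script. Its argument "series" is a list that holds one entry, the list of rows, each a list of 5 numbers: the opening, from 0 (shut) to 1 (fully open), then the shift along the tool's x, y, z in mm, then the turn about the tool's z in degrees. In form: [[[gripper, dx, dy, dz, roll], ...]]. A call has 1 to 10 rows; each row is the pose to reach, as a shift and turn from the pose commanded when the call began, along the tool's axes at that moment; what a row does not reach only later rows make up. A row lasts 1/10 s, in which the tool goes at most 50 mm and 8.59 degrees, less where a joint would pass 70% of its speed; a pose out of reach is approached as far as the arm can. A call with a gripper value outside its range is refused whole. The fingers move at their own pace and stop on an object; "newtons" is the grip in N (left out, the last holds). Time passes only in rows, so rows that repeat a pose let the fingers close. It gives the time, the measured TCP pose, the force and the opening at its end, in the units of the state.
- manip.read_state(): the state, without advancing time (a new reading comes with each control period).
- manip.camera(name): name is "scene" or "top"; returns a dict with "img" (384x512x3 uint8, red, green, blue), "vfov" (degrees; the focal length in pixels is half the picture's height over the tangent of half this angle, whatever the lens; pixels are square), "cx", "cy" (the principal point, pixels), "pose" (4x4, takes a point from camera to world coordinates). Camera axes: x right, y down, z forward; pixel columns grow to the right and rows downward; lengths in mm; the calibration is good to about 2 mm. A picture is of the moment at which its call begins. There is no depth.
- manip.sign_off(): hands the job in, once; it reports no verdict.
Trained networks look in a picture, given as the dict that the camera call returned (one of the last four; its "shot" number tells which), for a name from the list of things; names that differ only in an ending like _2 or _b are one class to them, and where a whole thing is asked for, a point or a joint stands for the part that bears it (a point fixed in the world has none). Each returns a list of dicts, best first, with "conf" (0 to 1); they miss things now and then, are a little off and sometimes report something else, mostly with a low value. They report only what shows in the picture. A call takes as long as a camera call.
- manip.find_in(target, picture): "rect" ([left, top, width, height] in pixels, round what is visible of it).
- manip.silhouettes(target, picture): "pixels" (384x512 bool, what is visible of it) and "rect" ([left, top, width, height] in pixels, round what is visible of it).
The state is a dict: "clock": time; "joints": joint angles; "qd": joint speeds; "effort": joint torques, N m; "eef_pos": TCP position; "eef_rot": TCP orientation; "wrist_force": force on the tool from outside, world axes, zero at the start; "moment": the same for the moment, N m; "finger_gap": finger opening in mm.
Only numpy, scipy, OpenCV 4.12 (cv2) and the standard library are available. Lean on these libraries where they do the work, as an engineer would, in place of code of your own. Each camera call takes 0.05 s, during which the arm holds its last target. There are 200 camera calls.

## Working session

There is one attempt and no reset: what is moved stays moved. The work goes in short steps, Python scripts to look and compute and a tool call to move; the robot and the scene stay as the last step left them, time stands still between calls to the robot, and variables do not carry over. Pictures are saved under pics/ and viewed, about 8 in all and at most 12, crops included, and the job is handed in when it is done.

Besides the shell and the picture viewer there is one more tool, called after "Request:" by a JSON object that holds its "api" and its "payload". send_rows: Moves the arm, as the interface text tells. Its arguments: {"type":"object","properties":{"series":{"type":"array"},"newtons":{"type":"number"}},"required":["series"]}

```bash
mkdir -p pics; cat > h.py <<'E'
import numpy as np, cv2
from cell import manip
def snap(n):
    p=manip.camera(n); cv2.imwrite(f"pics/{n}_{p['shot']}.png",p['img'][:,:,::-1]); return p
def cam(p):
    f=192/np.tan(np.radians(p['vfov'])/2); return f,np.array(p['pose'])
def ray(p,u,v):
    f,T=cam(p); d=T[:3,:3]@np.array([(u-p['cx'])/f,(v-p['cy'])/f,1]); return T[:3,3],d
def onz(p,u,v,z):
    o,d=ray(p,u,v); return (o+d*(z-o[2])/d[2]).round(1)
def proj(p,X):
    f,T=cam(p); c=T[:3,:3].T@(np.array(X)-T[:3,3]); return np.array([p['cx']+f*c[0]/c[2],p['cy']+f*c[1]/c[2]]).round(1)
def tri(a,ua,b,ub):
    A=[];y=[]
    for p,u in((a,ua),(b,ub)):
        o,d=ray(p,*u); d=d/np.linalg.norm(d); M=np.eye(3)-np.outer(d,d); A.append(M);y.append(M@o)
    return np.linalg.lstsq(np.vstack(A),np.hstack(y),rcond=None)[0].round(1)
E
python3 - <<'E'
from h import *
print(manip.read_state())
ps=[snap('scene'),snap('top')]
for p in ps:
    print(p['shot'],p['vfov'],p['cx'],p['cy'],np.array(p['pose']).round(3).tolist())
    for t in ['clamp','lock_knob','handle','mark','stone_center','dish','flake','solvent','jar','jaw','lock']:
        try:
            for r in manip.find_in(t,p)[:2]: print(t,r['conf'],np.round(r['rect'],1))
        except Exception as e: print(t,e)
a,b=[cv2.imread(f"pics/{n}_{p['shot']}.png") for n,p in zip(('scene','top'),ps)]
E
ls pics
```

```text
{'clock': 0.0, 'joints': array([ 1.26840395e+00,  3.00487468e-01,  1.52158480e+00, -1.42573623e-05,
        1.32070075e+00, -6.65866848e-02]), 'qd': array([-0.00034358, -0.0006    , -0.00051903, -0.00061296, -0.00079817,
       -0.00096596]), 'effort': array([-1.30446566e-03, -5.31778944e+01, -3.52747750e+01,  7.07415026e-02,
        2.43245781e-02, -9.58158012e-05]), 'eef_pos': array([128.41740152, 534.53476212, 212.87577647]), 'eef_rot': array([-3.14041399e+00, -6.47589154e-05,  2.90579047e+00]), 'wrist_force': array([-0.30633363, -0.18387662,  0.17916724]), 'moment': array([0.00138399, 0.0022548 , 0.00506246]), 'finger_gap': 93.82586758884082}
1 49.00782130978002 251.51026673256044 196.0557888907966 [[0.562, 0.685, -0.463, 1248.091], [0.827, -0.466, 0.315, -477.872], [-0.0, -0.56, -0.828, 1289.449], [0.0, 0.0, 0.0, 1.0]]
lock_knob 0.52 [ 73.6 219.3  45.9  71.5]
lock_knob 0.45 [251.2 168.7  14.   15.5]
handle 0.82 [230.7 170.   56.8  55.8]
handle 0.25 [258.  230.5  18.   17.3]
mark 0.57 [253.9 171.4  14.1  13.4]
stone_center 0.84 [276.3 164.7  23.7  21.4]
dish 0.54 [206.9 178.9  19
[... 293 characters left out ...]
6021177713 189.8572024067177 [[0.021, -0.985, 0.17, 381.253], [-1.0, -0.019, 0.012, -13.172], [-0.009, -0.171, -0.985, 1164.435], [0.0, 0.0, 0.0, 1.0]]
clamp 0.72 [187.6 155.4 129.4  91.2]
clamp 0.52 [268.6 138.9  15.7  16. ]
lock_knob 0.54 [232.4 204.    7.5  25.3]
handle 0.78 [219.1 165.7  71.6  43.5]
handle 0.7 [190.1 157.2 129.6  90.1]
stone_center 0.91 [195.6 181.5  25.3  30.8]
dish 0.64 [275.6 230.8  20.   20.3]
flake 0.84 [295.8 214.3  23.9  24.2]
flake 0.3 [188.2 156.3 128.6  93.9]
solvent 0.62 [ 93.8 206.3  27.5  58.8]
solvent 0.58 [208.3 141.4  16.4  20.3]
jar 0.49 [268.8 137.6  14.6  16.8]
jaw 0.87 [219.  163.6  72.4  41. ]
lock 0.75 [226.9 204.9  11.7  27.1]
scene_1.png
top_2.png
```

```bash
python3 - <<'E'
import cv2,numpy as np
a=cv2.imread('pics/scene_1.png');b=cv2.imread('pics/top_2.png')
cv2.imwrite('pics/ca.png',cv2.resize(a[150:270,170:330],(800,600),interpolation=cv2.INTER_CUBIC))
cv2.imwrite('pics/cb.png',cv2.resize(b[130:265,165:345],(800,600),interpolation=cv2.INTER_CUBIC))
cv2.imwrite('pics/full.png',np.hstack([cv2.resize(a,(400,300)),cv2.resize(b,(400,300))]))
E
```

```text
(no output)
```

View pics/ca.png

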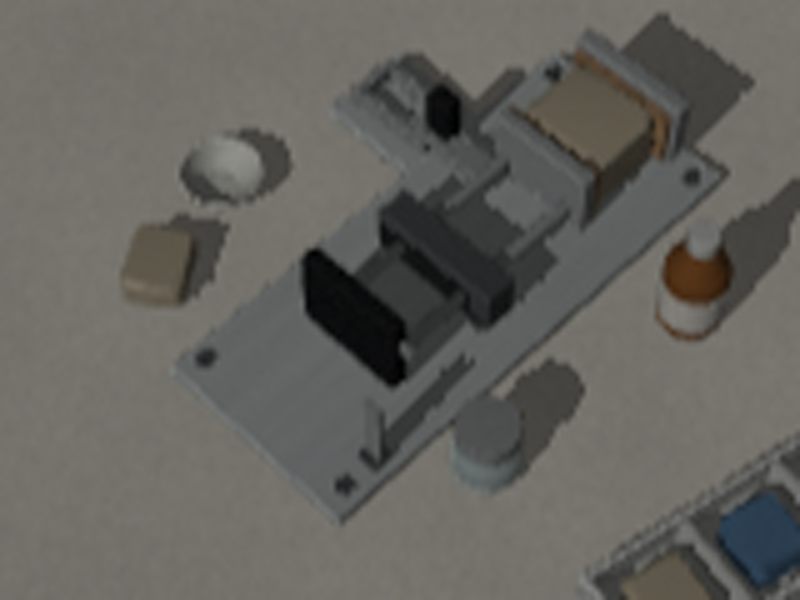

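View pics/cb.png

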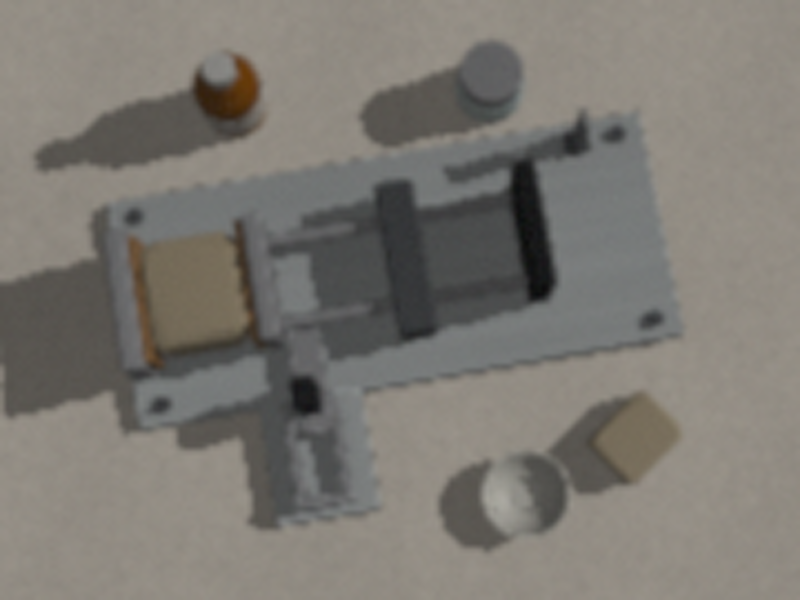

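View pics/full.png

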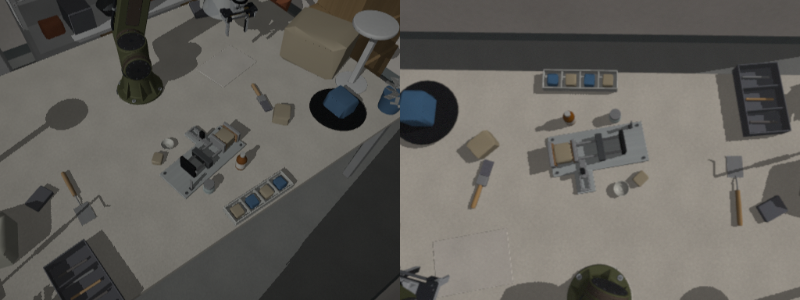

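```bash
cat >> h.py <<'E'
def C(u,v): return (165+u/4.444,130+v/4.444)
def S(u,v): return (170+u/5,150+v/5)
E
python3 - <<'E'
from h import *
a=manip.camera('scene');b=manip.camera('top')
P=np.array([[-230,-85],[-230,85],[170,85],[170,-85]],float)
W=np.array([onz(b,*C(*c),12)[:2] for c in [(640,112),(682,332),(140,428),(108,205)]])
Ws=np.array([onz(a,*S(*c),12)[:2] for c in [(340,522),(178,370),(728,172)]])
def fit(P,W):
    pc,wc=P.mean(0),W.mean(0); p=P-pc;w=W-wc
    th=np.arctan2((p[:,0]*w[:,1]-p[:,1]*w[:,0]).sum(),(p*w).sum()); R=np.array([[np.cos(th),-np.sin(th)],[np.sin(th),np.cos(th)]])
    t=wc-R@pc; print(np.degrees(th),t,'res',((R@P.T).T+t-W).round(1).tolist()); return R,t
R,t=fit(P,W); fit(P[[0,1,3]],Ws); R,t=fit(np.vstack([P,P[[0,1,3]]]),np.vstack([W,Ws]))
def loc(X): return (R.T@(X[:2]-t)).round(1),X[2]
for n,c,s in [('knobtop',(307,385),(442,95)),('mark top',(582,112),(372,402)),('h+y top',(548,297),(310,255)),('h-y top',(522,162),(398,330)),('solventcap',(218,68),(705,230)),('jar',(490,72),(490,425))]:
    X=tri(a,S(*s),b,C(*c)); print(n,X,loc(X))
for n,X in [('knob',[18,24,69]),('handle',[-122,0,96])]:
    w=R@np.array(X[:2])+t; print(n,w, proj(b,[*w,X[2]]),proj(a,[*w,X[2]]))
for n,c,z in [('knob',(307,385),69),('mark',(582,112),84),('h+',(548,297),96),('h-',(522,162),96),('housing',(410,260),54)]:
    X=onz(b,*C(*c),z);print(n,X,loc(X))
for n,c,z in [('knob',(442,95),69),('mark',(372,402),84),('h+',(310,255),96),('h-',(400,330),96)]:
    X=onz(a,*S(*c),z);print(n,X,loc(X))
E
```

```text
101.15669439446968 [573.17021405  45.38305047] res [[1.6, 0.2], [-1.6, -2.9], [-1.9, 0.8], [2.0, 1.9]]
101.48794021065689 [576.04865001  49.32052844] res [[1.9, 3.2], [-2.5, -1.2], [0.7, -2.0]]
101.40069406958509 [574.39039649  47.08690237] res [[3.7, 2.4], [0.6, -1.4], [-1.3, 2.0], [2.4, 3.8], [-0.1, 0.7], [-4.6, -3.4], [-0.7, -4.3]]
knobtop [485.8  70.8  76.4] (array([40.8, 82.2]), np.float64(76.4))
mark top [ 676.5 -115.4   89.4] (array([-179.5,  -68. ]), np.float64(89.4))
h+y top [550.5 -88.8  81.7] (array([-128.5,   50.3]), np.float64(81.7))
h-y top [640.7 -72.7  91.1] (array([-130.5,  -41.3]), np.float64(91.1))
solventcap [699.6 137.6 106.6] (array([  64. , -140.6]), np.float64(106.6))
jar [716.5 -50.7  51.7] (array([-123.9, -120. ]), np.float64(51.7))
knob [547.3058999   59.98767925] [238.5 197. ] [265.8 182.9]
handle [598.50604075 -72.50588881] [282.4 179.7] [242.6 206.3]
knob [486.6  71.7  69. ] (array([41.5, 81.2]), np.float64(69.0))
mark [ 678.8 -114.4   84. ] (array([-178.9,  -70.4]), np.float64(84.0))
h+ [546.6 -90.8  96. ] (array([-129.7,   54.5]), np.float64(96.0))
h- [639.5 -72.4  96. ] (array([-130. ,  -40.2]), np.float64(96.0))
housing [577.5   3.2  54. ] (array([-43.6,   5.6]), np.float64(54.0))
knob [481.1  73.9  69. ] (array([44.7, 86.1]), np.float64(69.0))
mark [ 673.2 -115.3   84. ] (array([-178.7,  -64.8]), np.float64(84.0))
h+ [560.3 -90.4  96. ] (array([-132.,   41.]), np.float64(96.0))
h- [643.9 -73.3  96. ] (array([-131.8,  -44.3]), np.float64(96.0))
```

Request:
{"api": "send_rows", "payload": {"series": [[[0.6,-23,-18,0,-1.3],[0.6,-46,-37,0,-2.5],[0.6,-80,-64,0,-5],[0.6,-114,-92,0,-7.5],[0.6,-148,-119,0,-10],[0.6,-182,-147,0,-12.5],[0.6,-216,-174,0,-15],[0.6,-250,-201,0,-17.5],[0.6,-284,-229,0,-20],[0.6,-318,-256,0,-22.5]]], "newtons": 20}}

```text
clock: 2.3
eef_pos: [378.7, 210.0, 213.7]
eef_rot: [3.141, 0.001, -2.983]
wrist_force: [1.5, 0.4, -1.1]
finger_gap: 56.3
```

Request:
{"api": "send_rows", "payload": {"series": [[[0.6,-15,-27,0,-0.8],[0.6,-33,-60,0,-1.6],[0.6,-50,-93,0,-2.4],[0.6,-67,-124,10,-2.4],[0.6,-78,-144,30,-2.4],[0.6,-83,-153,55,-2.4],[0.6,-83,-153,75,-2.4],[0.6,-83,-153,90,-2.4],[0.6,-83,-153,90,-2.4]]]}}

```text
clock: 3.2
eef_pos: [482.9, 73.2, 121.8]
eef_rot: [3.141, -0.003, -2.943]
wrist_force: [0.3, -0.2, 0.3]
finger_gap: 56.6
```

```bash
python3 - <<'E'
from h import *
print(manip.read_state()['eef_pos'],manip.read_state()['eef_rot'])
a=snap('scene');b=snap('top')
A=cv2.resize(a['img'][150:220,215:295],None,fx=5,fy=5,interpolation=cv2.INTER_CUBIC)
B=cv2.resize(b['img'][170:240,200:280],None,fx=5,fy=5,interpolation=cv2.INTER_CUBIC)
cv2.imwrite('pics/k.png',np.hstack([A,B])[:,:,::-1])
E
```

```text
[482.90774951  73.22289626 121.80649136] [ 3.1411747  -0.00316761 -2.94313016]
```

View pics/k.png

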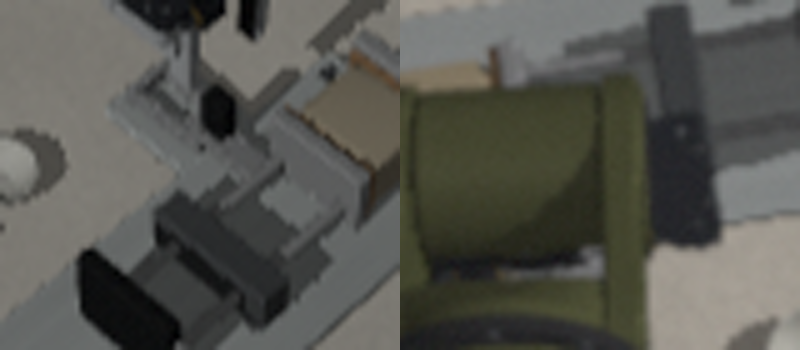

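```bash
python3 - <<'E'
from h import *
a=manip.camera('scene')
s=manip.read_state(); p=s['eef_pos']; y=s['eef_rot'][2]; ty=np.array([np.sin(y),-np.cos(y)])
for k in (-28,0,28):
  for z in (114,60): 
    q=[*(p[:2]+k*ty),z]; print(k,z,(proj(a,q)-[215,150])*5)
for r in manip.silhouettes('lock_knob',a)[:2]+manip.silhouettes('lock',a)[:2]: print(r['conf'],(np.array(r['rect'])-[215,150,0,0])*5)
E
```

```text
-28 114 [192.5  81.5]
-28 60 [192.  127.5]
0 114 [220.   59.5]
0 60 [219.  105.5]
28 114 [247.   37.5]
28 60 [245.  84.]
0.66 [189.5 100.5  81.5  77.5]
0.4 [ 82.5  84.  281.  296.5]
0.61 [194.   82.5  79.5  82. ]
```

Request:
{"api": "send_rows", "payload": {"series": [[[0.6,0,0,20,0],[0.6,0,0,40,0],[0.6,0,0,58,0],[0.6,0,0,68,0],[0.6,0,0,74,0],[0.6,0,0,74,0],[0.1,0,0,74,0],[0.1,0,0,74,0],[0.1,0,0,74,0],[0.1,0,0,74,0]]], "newtons": 25}}

```text
clock: 4.45
eef_pos: [483.9, 73.4, 49.7]
eef_rot: [-3.142, 0.001, -2.943]
wrist_force: [-0.4, -0.3, -1.0]
finger_gap: 28.0
```

Request:
{"api": "send_rows", "payload": {"series": [[[0.1,0,0,0,0],[0.1,0,0,0,0],[0.1,0,0,0,0]]]}}

```text
clock: 4.75
eef_pos: [483.5, 75.0, 49.6]
eef_rot: [3.139, 0.0, -2.943]
wrist_force: [-3.3, 15.3, 3.1]
finger_gap: 17.9
```

Request:
{"api": "send_rows", "payload": {"series": [[[0.1,0,2,0,0],[0.1,3,3,0,0],[0.1,7,3,0,0],[0.1,12,3,0,0],[0.1,17,3,0,0],[0.1,22,3,0,0],[0.1,27,3,0,0],[0.1,31,3,0,0],[0.1,34,3,0,0],[0.1,34,3,0,0]]]}}

```text
clock: 5.75
eef_pos: [449.8, 68.9, 49.6]
eef_rot: [-3.14, 0.0, -2.943]
wrist_force: [0.3, -7.4, 1.2]
finger_gap: 18.0
```

Request:
{"api": "send_rows", "payload": {"series": [[[0.1,1,-1,0,0],[0.1,2,-1,0,0],[0.1,3,-1,0,0],[0.1,4,-1,0,0],[0.1,4,-1,0,0]]]}}

```text
clock: 6.25
eef_pos: [448.5, 68.3, 49.8]
eef_rot: [-3.141, 0.006, -2.943]
wrist_force: [19.0, 5.5, -15.0]
finger_gap: 17.9
```

Request:
{"api": "send_rows", "payload": {"series": [[[0.1,1,0,0,0],[0.1,2,0,0,0],[0.1,3,0,0,0],[0.1,3,0,0,0]]]}}

```text
clock: 6.65
eef_pos: [447.0, 68.0, 50.1]
eef_rot: [-3.141, 0.01, -2.943]
wrist_force: [27.7, 7.5, -20.5]
finger_gap: 18.0
```

Request:
{"api": "send_rows", "payload": {"series": [[[0.1,-2,0,0,0],[0.5,-3,0,0,0],[0.5,-3,0,0,0],[0.5,-3,0,0,0],[0.5,-3,0,-20,0],[0.5,-3,0,-50,0],[0.5,-3,0,-85,0],[0.5,30,-20,-110,0],[0.5,70,-40,-120,0],[0.5,70,-40,-120,0]]]}}

```text
clock: 7.65
eef_pos: [380.4, 12.7, 170.8]
eef_rot: [-3.141, 0.002, -2.944]
wrist_force: [0.3, 0.2, 0.1]
finger_gap: 46.7
```

```bash
python3 - <<'E'
from h import *
s=manip.read_state();print(s['eef_pos'],s['wrist_force'],s['clock'])
a=snap('scene');b=snap('top')
A=cv2.resize(a['img'][150:220,215:295],None,fx=5,fy=5,interpolation=cv2.INTER_CUBIC)
B=cv2.resize(b['img'][170:240,200:280],None,fx=5,fy=5,interpolation=cv2.INTER_CUBIC)
cv2.imwrite('pics/k2.png',np.hstack([A,B])[:,:,::-1])
R0=np.radians(101.4)
for k in (0,34,36,37): print(k,(proj(a,[484-.98*k,74-.197*k,60])-[215,150])*5)
E
```

```text
[380.39475582  12.66013147 170.81074159] [0.27614339 0.23429104 0.13968775] 7.65
0 [219. 105.]
34 [186.   79.5]
36 [184.  78.]
37 [183.   77.5]
```

View pics/k2.png

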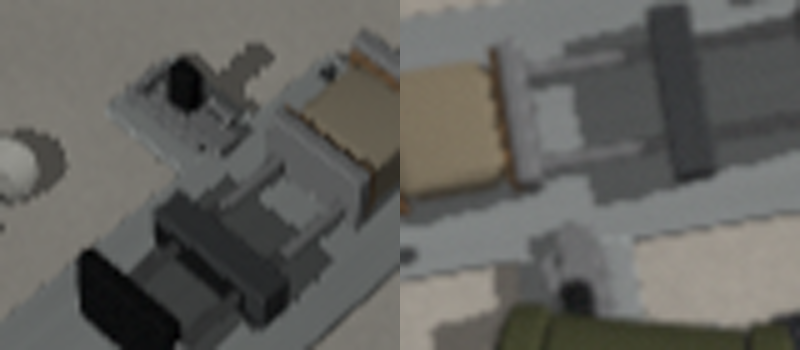

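Request:
{"api": "send_rows", "payload": {"series": [[[0.6,-14,-10,0,0],[0.6,-40,-27,0,0],[0.6,-70,-48,0,0],[0.6,-100,-68,0,0],[0.6,-130,-88,0,0],[0.6,-160,-108,5,0],[0.6,-182,-124,10,0],[0.6,-194,-132,15,0],[0.6,-197,-134,20,0],[0.6,-197,-134,20,0]]]}}

```text
clock: 8.75
eef_pos: [601.8, -77.6, 147.4]
eef_rot: [3.14, -0.003, -2.942]
wrist_force: [-0.4, 0.1, -0.8]
finger_gap: 56.4
```

```bash
python3 - <<'E'
from h import *
a=snap('scene');b=snap('top')
A=cv2.resize(a['img'][180:260,205:285],None,fx=5,fy=5,interpolation=cv2.INTER_CUBIC)
B=cv2.resize(b['img'][140:220,250:330],None,fx=5,fy=5,interpolation=cv2.INTER_CUBIC)
cv2.imwrite('pics/h.png',np.hstack([A,B])[:,:,::-1])
s=manip.read_state(); p=s['eef_pos']; y=s['eef_rot'][2]; ty=np.array([np.sin(y),-np.cos(y)])
print(p)
for k in (-28,0,28):
  for z in (p[2]-8,96): 
    q=[*(p[:2]+k*ty),z]; print(k,z,(proj(a,q)-[205,180])*5)
E
```

```text
[601.67261727 -77.5586571  149.08446435]
-28 141.08446434606208 [152.5 127.5]
-28 96 [154.5 164. ]
0 141.08446434606208 [183.  101.5]
0 96 [184.5 138.5]
28 141.08446434606208 [213.5  76. ]
28 96 [214.  113.5]
```

View pics/h.png

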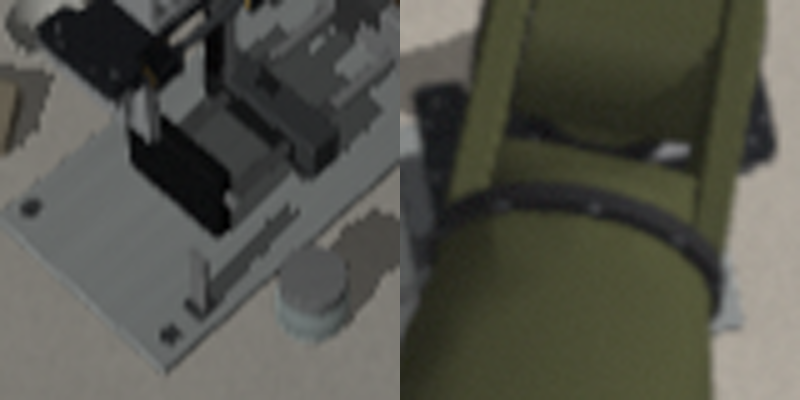

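Request:
{"api": "send_rows", "payload": {"series": [[[0.6,0,0,20,0],[0.6,0,0,45,0],[0.6,0,0,65,0],[0.6,0,0,77,0],[0.6,0,0,83,0],[0.6,0,0,83,0],[0.05,0,-1,83,0],[0.05,0,-2,83,0],[0.05,0,-2,83,0],[0.05,0,-2,83,0]]], "newtons": 50}}

```text
clock: 9.85
eef_pos: [602.6, -80.3, 66.8]
eef_rot: [-3.141, 0.0, -2.943]
wrist_force: [0.2, -0.8, 0.6]
finger_gap: 27.5
```

Request:
{"api": "send_rows", "payload": {"series": [[[0.05,0,0,0,0],[0.05,0,0,0,0],[0.05,0,0,0,0],[0.05,0,0,0,0]]]}}

```text
clock: 10.25
eef_pos: [602.4, -79.8, 66.6]
eef_rot: [3.141, 0.0, -2.943]
wrist_force: [-0.5, 4.6, 2.2]
finger_gap: 15.6
```

Request:
{"api": "send_rows", "payload": {"series": [[[0.05,0,-2,0,0],[0.05,0,-6,0,0],[0.05,0,-11,0,0],[0.05,0,-16,0,0],[0.05,0,-21,0,0],[0.05,0,-26,0,0],[0.05,0,-31,0,0],[0.05,0,-36,0,0],[0.05,0,-40,0,0],[0.05,0,-42,0,0]]]}}

```text
clock: 11.25
eef_pos: [610.4, -120.6, 66.5]
eef_rot: [3.14, -0.001, -2.943]
wrist_force: [-6.2, 10.8, 6.8]
finger_gap: 15.3
```

Request:
{"api": "send_rows", "payload": {"series": [[[0.05,0,0,0,0],[0.05,0,0,0,0]]]}}

```text
clock: 11.45
eef_pos: [610.4, -120.4, 66.5]
eef_rot: [3.14, -0.001, -2.943]
wrist_force: [-5.9, 9.3, 5.1]
finger_gap: 15.7
```

```bash
python3 - <<'E'
from h import *
a=snap('scene');b=snap('top')
A=cv2.resize(a['img'][205:265,215:275],None,fx=10,fy=10,interpolation=cv2.INTER_CUBIC)
B=cv2.resize(b['img'][140:200,280:320],None,fx=5,fy=10,interpolation=cv2.INTER_CUBIC)
cv2.imwrite('pics/m.png',np.hstack([A,B])[:,:,::-1])
E
```

```text
(no output)
```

View pics/m.png

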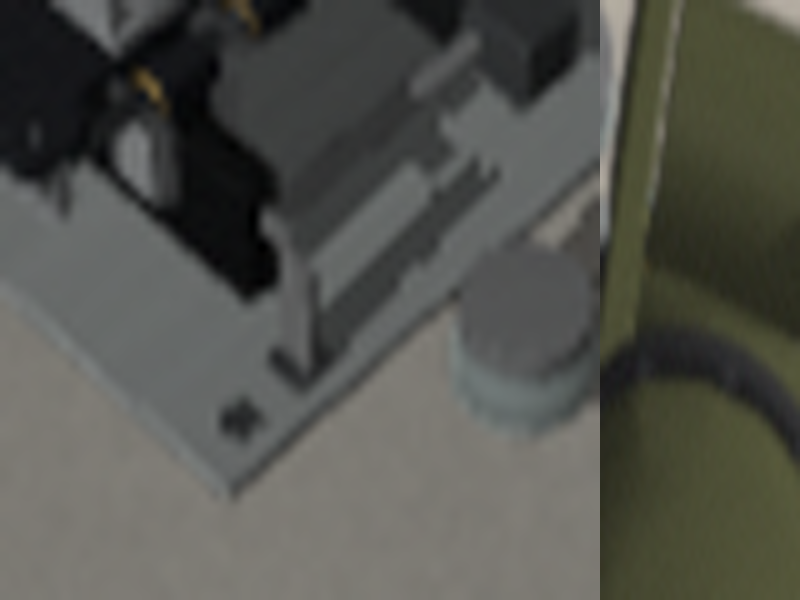

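```bash
cat > fit.py <<'E'
from h import *
from scipy.optimize import minimize
cams={'scene_1':manip.camera('scene'),'top_2':manip.camera('top')}
th=np.radians(101.4); ux=np.array([np.cos(th),np.sin(th)]); uy=np.array([-np.sin(th),np.cos(th)])
K=8
def box(p,c,lx,ly,z0,z1):
    return np.array([proj(p,[*(np.array(c)+i*lx/2*ux+j*ly/2*uy),z]) for i in(-1,1) for j in(-1,1) for z in(z0,z1)])
def soft(p,c,dims,roi):
    x0,y0,w,h=roi; m=np.zeros((h*K,w*K),np.uint8)
    hull=cv2.convexHull(((box(p,c,*dims)+.5-[x0,y0])*K).astype(np.int32)); cv2.fillConvexPoly(m,hull,1)
    return cv2.resize(m.astype(np.float32),(w,h),interpolation=cv2.INTER_AREA)
tiles=[]
for n,p in cams.items():
    im=cv2.imread(f'pics/{n}.png'); g=im.mean(2)
    roi=(222,195,40,60) if n[0]=='s' else (275,145,40,60)
    x0,y0,w,h=roi; G=g[y0:y0+h,x0:x0+w]
    dark=np.clip((60-G)/40,0,1)
    f=lambda c:((soft(p,c,(16,90,18,96),roi)-dark)**2).sum()
    best=min(((f((x,y)),x,y) for x in np.arange(585,616,3) for y in np.arange(-95,-64,3)))
    r=minimize(f,best[1:],method='Nelder-Mead',options=dict(initial_simplex=[best[1:],(best[1]+3,best[2]),(best[1],best[2]+3)]))
    c=r.x; print(n,'handle',c.round(1),r.fun, G.min(), np.median(G))
    big=cv2.resize(im[y0:y0+h,x0:x0+w],None,fx=10,fy=10,interpolation=cv2.INTER_CUBIC)
    P=lambda X:tuple(int(v) for v in ((proj(p,X)+.5-[x0,y0])*10))
    cv2.polylines(big,[cv2.convexHull(((box(p,c,16,90,18,96)+.5-[x0,y0])*10).astype(np.int32))],True,(0,255,0),1)
    for tr,col in ((45,(0,0,255)),(49,(0,255,255)),(53,(255,0,0))):
        q=c-tr*ux-69*uy
        cv2.line(big,P([*q,12]),P([*q,84]),col,1)
        cv2.line(big,P([*(q-7*uy),84]),P([*(q+7*uy),84]),col,1)
        cv2.line(big,P([*(q-7*uy),12]),P([*(q+7*uy),12]),col,1)
    tiles.append(big)
cv2.imwrite('pics/fit.png',np.hstack(tiles))
E
python3 fit.py
```

```text
scene_1 handle [596.3 -79.6] 122.23341362847222 3.6666666666666665 96.33333333333333
top_2 handle [600.2 -78.5] 52.086689453125004 11.666666666666666 120.33333333333333
```

View pics/fit.png

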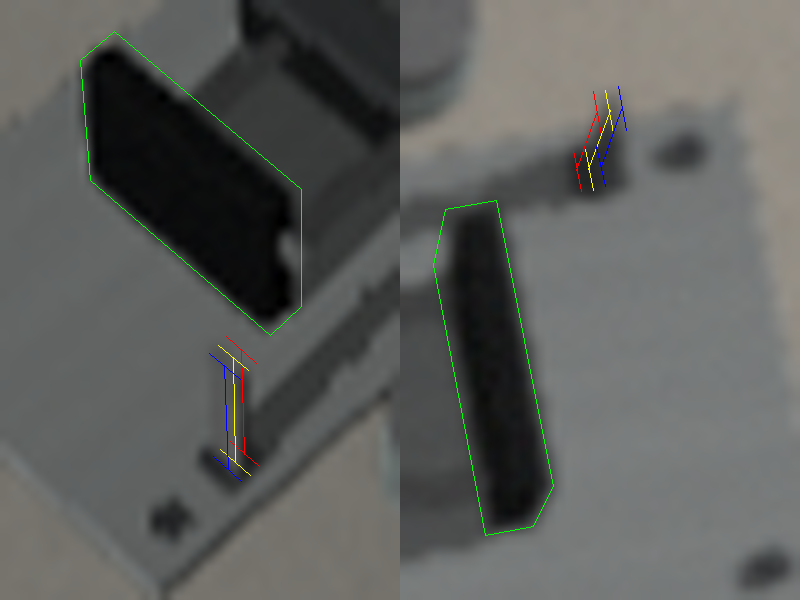

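```bash
cat > z.py <<'E'
exec(open('fit.py').read().split('tiles=[]')[0])
tiles=[]
for n,c,roi in (('scene_1',(596.3,-79.6),(238,224,16,24)),('top_2',(600.2,-78.5),(287,150,16,24))):
    p=cams['scene_1' if n[0]=='s' else 'top_2']; im=cv2.imread(f'pics/{n}.png'); x0,y0,w,h=roi
    t=im[y0:y0+h,x0:x0+w].astype(float); t=np.clip((t-30)/(t.max()-30)*255,0,255).astype(np.uint8)
    big=cv2.resize(t,None,fx=25,fy=25,interpolation=cv2.INTER_NEAREST)
    P=lambda X:tuple(int(v) for v in ((proj(p,X)+.5-[x0,y0])*25))
    for tr,col in ((45,(0,0,255)),(49,(0,255,255)),(53,(255,0,0))):
        for z in (12,84):
            for k in (-7,7): cv2.circle(big,P([*(np.array(c)-tr*ux-(69+k)*uy),z]),4,col,-1)
    tiles.append(big)
cv2.imwrite('pics/z.png',np.hstack(tiles))
E
python3 z.py
```

```text
(no output)
```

View pics/z.png

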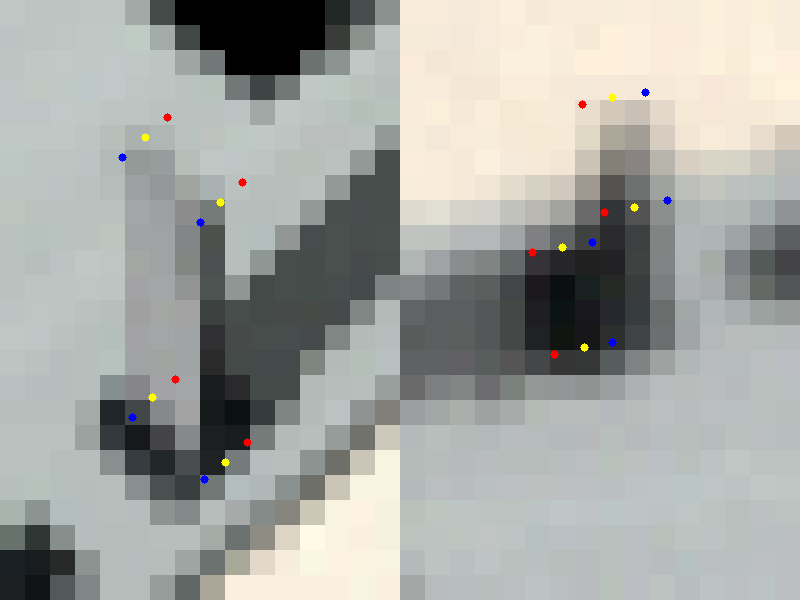

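Request:
{"api": "send_rows", "payload": {"series": [[[0.05,0,-2,0,0],[0.05,0,-4,0,0],[0.05,0,-6,0,0],[0.05,0,-7,0,0],[0.05,0,-8,0,0],[0.05,0,-8,0,0],[0.05,0,-8,0,0]]]}}

```text
clock: 12.45
eef_pos: [611.8, -128.1, 66.5]
eef_rot: [3.14, -0.001, -2.942]
wrist_force: [-6.6, 9.6, 5.1]
finger_gap: 15.6
```

```bash
cat > z2.py <<'E'
exec(open('fit.py').read().split('tiles=[]')[0])
p=snap('scene'); im=p['img'][:,:,::-1]
s=manip.read_state(); d=s['eef_pos'][:2]-[602.4,-79.8]; print(s['eef_pos'],s['wrist_force'],'travel',-d@ux,'lat',d@uy)
tiles=[]
for ov in (0,1):
    x0,y0,w,h=234,218,20,30
    t=np.clip((im[y0:y0+h,x0:x0+w].astype(float)-5)/130,0,1)**.6*255
    big=cv2.resize(t.astype(np.uint8),None,fx=20,fy=20,interpolation=cv2.INTER_NEAREST if ov else cv2.INTER_CUBIC)
    P=lambda X:tuple(int(v) for v in ((proj(p,X)+.5-[x0,y0])*20))
    if ov:
        c=np.array([596.3,-79.6])-49.4*ux
        for sx in (-8,0,8):
            e=c+sx*ux-45*uy; cv2.line(big,P([*e,18]),P([*e,96]),(0,255,0) if sx else (0,255,255),1)
        for sx in (-2,2):
            for k in (-7,7):
                e=c+sx*ux-(69+k)*uy; cv2.line(big,P([*e,12]),P([*e,84]),(0,0,255),1)
    tiles.append(big)
cv2.imwrite('pics/z2.png',np.hstack(tiles))
E
python3 z2.py
```

```text
[ 611.83924438 -128.06279075   66.47022105] [-5.93910216 10.83590504  5.6987799 ] travel 49.17635851610112 lat 0.2864756823152782
```

View pics/z2.png

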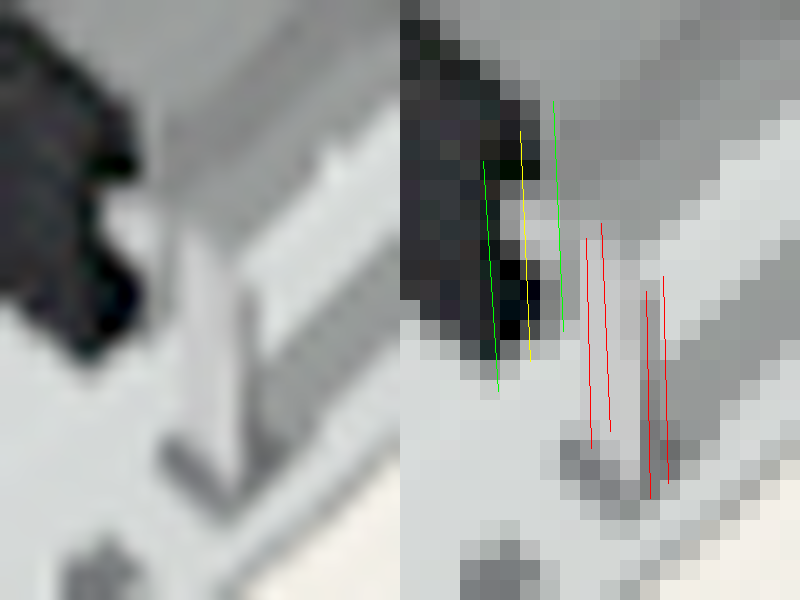

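Request:
{"api": "send_rows", "payload": {"series": [[[0.05,0,-0.5,0,0],[0.05,0,-0.5,0,0],[0.05,0,-0.5,0,0],[0.05,0,-0.5,0,0],[0.05,0,-0.5,0,0]]]}}

```text
clock: 13.1
eef_pos: [611.9, -128.5, 66.5]
eef_rot: [3.14, -0.001, -2.942]
wrist_force: [-6.5, 10.6, 6.1]
finger_gap: 15.7
```

```bash
python3 - <<'E'
from h import *
a=snap('scene');s=manip.read_state();print(s['eef_pos'],s['wrist_force'],s['finger_gap'],s['clock'],np.abs(s['qd']).max())
cv2.imwrite('pics/end.png',cv2.resize(a['img'][150:270,170:330,::-1],(800,600),interpolation=cv2.INTER_CUBIC))
E
```

```text
[ 611.92375543 -128.5290651    66.48131061] [-6.11594765 10.42122413  5.63535952] 15.524303248915981 13.15 0.0015852514439038512
```

View pics/end.png

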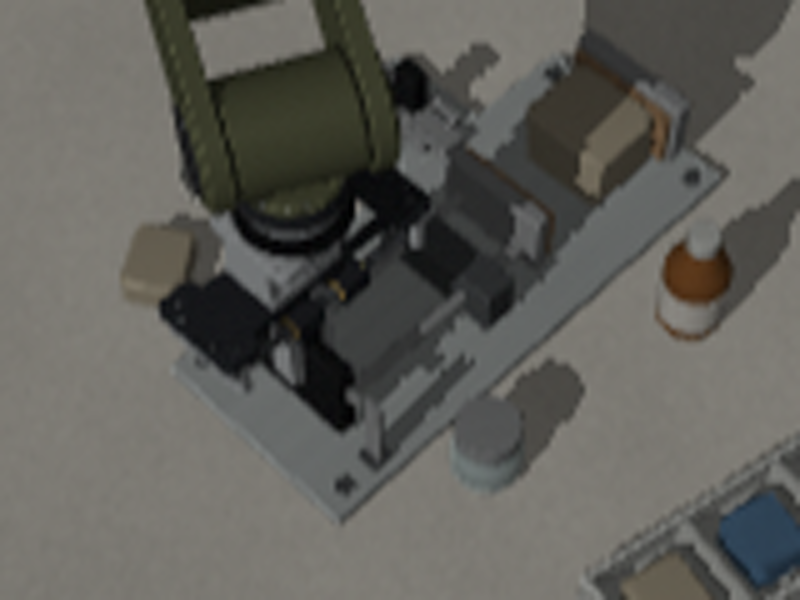

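The jaw stands open with the stone still by the fixed jaw (crop 590,130). The bolt's knob is out at (408,80), the fin is level with the post at (372,400), and the bottle, jar and flake have not moved.

```bash
python3 -c "
from cell import manip
print(manip.sign_off())"
```

```text
the job is handed in; nothing more can be done
None
```

The clamp is held open: I slid the locking bolt out to its end stop, then pulled the cross handle out to the index post, and the gripper is still holding it there. The robot's clock read 13 s of the 51 s allowed when I handed in.

- **Bolt:** it moved about 36 mm, then the force rose to about 28 N against roughly 2 N of friction, which I took as the end stop. The picture afterwards showed the knob out and the tongue clear of the jaw.
- **Handle:** the pull was about 49.6 mm, with the grip set to 50 N and a steady wrist force of about 13 N. The jaw did not snap back.
- **Alignment:** my estimates of where the mark lies ranged from 48.9 to 50.6 mm of travel. The close-up scene view agreed to about 1–2 mm. The arm blocked the top camera at the end, so only one view supports this last check.
- **Rest of the bench:** in the last picture the stone lies in the clamp, and the bottle, jar and flake are where they were. The arm hid the dish in that view. The brush, spatula and fragment were outside the crop, and I did not check them at the end.

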